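Slide the lamp's dimmer strip from dim to bright

TASK

Turn the desk lamp up: put the fingertips on the black curved touch strip at its dim end (the dot by the plain blue disc), press it lightly down a few millimetres, and slide gently along the curve over every white dot, without lifting off on the way, to the last dot at the bright end (by the yellow sun disc). Finish while still holding the strip lightly pressed on that last dot. Only touch the strip: leave the mug, tape dispenser, stapler and pen cup standing where they are.

Things in the scene. Friction and masses are not known exactly. Their poses are not given: they have to be found in the camera images.
- pegboard: White plastic pegboard lying flat on the desk, fixed, 280 (x) x 580 (y) x 12 mm thick, dotted with small grey holes. Origin: centre of its underside, on the desk; z up. It carries the lamp's dimmer: an aluminium rail curved in an arc (38 mm wide, its top 28 mm above the desk) with a black rubber touch strip standing out of it.
- strip (a joint): How far the black touch strip is pressed down, m: 0 at rest, 0.008 on its stop. It sinks level, straight down, wherever pressed, and springs back: about 1 N starts it, about 7 N takes it to the stop, 3 to 5 mm is a good light press. Strip: 26 mm wide, 276 mm long, flat top 40 mm above the desk at rest. Shut fingertips fit on it; tips spread wide would straddle it.
- mark0 (a point): Centre of white dot 0 of 7 on the strip's top face (10 mm across, level with the face, 40 mm above the desk at rest, sinks with the strip). Dots 0 to 6 follow the arc in order from the pegboard's -y side to its +y side, 20 degrees (42 mm) apart. End dot, on the pegboard's -y side.
- mark1 (a point): Centre of white dot 1 of 7 on the strip's top face (10 mm across, level with the face, 40 mm above the desk at rest, sinks with the strip). Dots 0 to 6 follow the arc in order from the pegboard's -y side to its +y side, 20 degrees (42 mm) apart.
- mark2 (a point): Centre of white dot 2 of 7 on the strip's top face (10 mm across, level with the face, 40 mm above the desk at rest, sinks with the strip). Dots 0 to 6 follow the arc in order from the pegboard's -y side to its +y side, 20 degrees (42 mm) apart.
- mark3 (a point): Centre of white dot 3 of 7 on the strip's top face (10 mm across, level with the face, 40 mm above the desk at rest, sinks with the strip). Dots 0 to 6 follow the arc in order from the pegboard's -y side to its +y side, 20 degrees (42 mm) apart. Middle of the strip. The dots lie on an arc of radius 120 mm about the point x = +50, y = 0 mm of the pegboard, bulging to its -x side.
- mark4 (a point): Centre of white dot 4 of 7 on the strip's top face (10 mm across, level with the face, 40 mm above the desk at rest, sinks with the strip). Dots 0 to 6 follow the arc in order from the pegboard's -y side to its +y side, 20 degrees (42 mm) apart.
- mark5 (a point): Centre of white dot 5 of 7 on the strip's top face (10 mm across, level with the face, 40 mm above the desk at rest, sinks with the strip). Dots 0 to 6 follow the arc in order from the pegboard's -y side to its +y side, 20 degrees (42 mm) apart.
- mark6 (a point): Centre of white dot 6 of 7 on the strip's top face (10 mm across, level with the face, 40 mm above the desk at rest, sinks with the strip). Dots 0 to 6 follow the arc in order from the pegboard's -y side to its +y side, 20 degrees (42 mm) apart. End dot, on the pegboard's +y side.
- cap_dim: Plain dark blue disc, 34 mm across, 6 mm thick, fixed on the pegboard 48 mm from one end dot: it marks the dim end (the nearest dot is the first one to touch). It may lie at either end. Origin: centre of its underside, 12 mm above the desk.
- cap_bright: Yellow disc with a white sun on it, 34 mm across, 6 mm thick, fixed on the pegboard 48 mm from the other end dot: it marks the bright end (the nearest dot is the last one). Origin: centre of its underside, 12 mm above the desk.
- mug: Blue ceramic mug, 76 mm across, 80 mm tall, handle on its +y side. Loose; stands on the pegboard; origin at the centre of its underside. Leave it alone.
- tape_dispenser: Aluminium tape dispenser with a yellow roll, 50 x 120 mm, 74 mm tall. Loose; stands on the pegboard; origin at the centre of its underside. Leave it alone.
- stapler: Steel stapler, 140 x 36 mm, about 56 mm tall. Loose; stands on the pegboard; origin at the centre of its underside. Leave it alone.
- pen_cup: Green plastic pen cup, 72 mm across, 85 mm tall, with two pens reaching 102 mm. Loose; stands on the pegboard; origin at the centre of its underside. Leave it alone.

How it is judged:
On the way, in this order (a step that is already met when the one before it is completed fails the run):
1. the strip is pressed down at the first dot, at the blue disc (((horizontal distance between cap_dim and mark0 below 0.08 m and horizontal distance between the grasp point and mark0 below 0.018 m and value of joint strip above 0.001 m) or (horizontal distance between cap_dim and mark6 below 0.08 m and horizontal distance between the grasp point and mark6 below 0.018 m and value of joint strip above 0.001 m))), for 0.05 s.
2. the strip is pressed down at the second dot (((horizontal distance between cap_dim and mark0 below 0.08 m and horizontal distance between the grasp point and mark1 below 0.018 m and value of joint strip above 0.001 m) or (horizontal distance between cap_dim and mark6 below 0.08 m and horizontal distance between the grasp point and mark5 below 0.018 m and value of joint strip above 0.001 m))), for 0.05 s.
3. the strip is pressed down at the third dot (((horizontal distance between cap_dim and mark0 below 0.08 m and horizontal distance between the grasp point and mark2 below 0.018 m and value of joint strip above 0.001 m) or (horizontal distance between cap_dim and mark6 below 0.08 m and horizontal distance between the grasp point and mark4 below 0.018 m and value of joint strip above 0.001 m))), for 0.05 s.
4. the strip is pressed down at the middle dot (((horizontal distance between cap_dim and mark0 below 0.08 m and horizontal distance between the grasp point and mark3 below 0.018 m and value of joint strip above 0.001 m) or (horizontal distance between cap_dim and mark6 below 0.08 m and horizontal distance between the grasp point and mark3 below 0.018 m and value of joint strip above 0.001 m))), for 0.05 s.
5. the strip is pressed down at the fifth dot (((horizontal distance between cap_dim and mark0 below 0.08 m and horizontal distance between the grasp point and mark4 below 0.018 m and value of joint strip above 0.001 m) or (horizontal distance between cap_dim and mark6 below 0.08 m and horizontal distance between the grasp point and mark2 below 0.018 m and value of joint strip above 0.001 m))), for 0.05 s.
6. the strip is pressed down at the sixth dot (((horizontal distance between cap_dim and mark0 below 0.08 m and horizontal distance between the grasp point and mark5 below 0.018 m and value of joint strip above 0.001 m) or (horizontal distance between cap_dim and mark6 below 0.08 m and horizontal distance between the grasp point and mark1 below 0.018 m and value of joint strip above 0.001 m))), for 0.05 s.
7. the strip is pressed down at the last dot, at the yellow sun disc (((horizontal distance between cap_dim and mark0 below 0.08 m and horizontal distance between the grasp point and mark6 below 0.018 m and value of joint strip above 0.001 m) or (horizontal distance between cap_dim and mark6 below 0.08 m and horizontal distance between the grasp point and mark0 below 0.018 m and value of joint strip above 0.001 m))), for 0.05 s.
At the end, for the whole second after the job is handed in: The fingertips still rest on the last dot, by the yellow sun disc (within 18 mm sideways), holding the strip down by more than 1 mm with a force between 0.5 and 12 N; mug, tape dispenser, stapler and pen cup stand upright within 15 mm of where they were (((horizontal distance between cap_dim and mark0 below 0.08 m and horizontal distance between the grasp point and mark6 below 0.018 m and value of joint strip above 0.001 m) or (horizontal distance between cap_dim and mark6 below 0.08 m and horizontal distance between the grasp point and mark0 below 0.018 m and value of joint strip above 0.001 m)) and velocity of joint strip below 0.01 m/s and contact force between the fingers and pegboard between 0.5 and 12 N and distance of each of mug, tape_dispenser, stapler, pen_cup from where it was at the start of the episode below 0.015 m and angle between each of mug, tape_dispenser, stapler, pen_cup's own z axis and vertical below 0.2 rad); the arm keeps its last pose, push and grip.
It fails at once if the mug, tape dispenser, stapler or pen cup is shifted more than 15 mm, lifted or tipped (not (distance of each of mug, tape_dispenser, stapler, pen_cup from where it was at the start of the episode below 0.015 m and angle between each of mug, tape_dispenser, stapler, pen_cup's own z axis and vertical below 0.2 rad)).
It fails at once if the strip or its board is pressed harder than 15 N (contact force between any of the arm, the fingers and pegboard above 15 N).
It fails at once if the fingertips lift off the strip on the way (strip released while they are just above one of the five dots between the end dots) (value of joint strip below 0.0003 m and z of the grasp point in the frame of pegboard below 0.09 m and (horizontal distance between the grasp point and mark1 below 0.02 m or horizontal distance between the grasp point and mark2 below 0.02 m or horizontal distance between the grasp point and mark3 below 0.02 m or horizontal distance between the grasp point and mark4 below 0.02 m or horizontal distance between the grasp point and mark5 below 0.02 m)).
It also fails if it takes over 45 s, if anything falls off the work surface, if the arm or the gripper's body presses on something with over 40 N, if the wrist force passes 120 N, or if a joint passes its speed limit or range.

ROBOT

A 6-joint arm with a two-finger parallel gripper is mounted at the origin on the work surface. World frame = base frame: x ahead of the robot, y to its left, z up, the work surface at z = 0. Lengths are in m, angles in rad, forces in N, time in s.
With the tool pointing down it reaches from about 0.275 to 0.825 m from the base axis. Payload 4.9 kg.
Tool frame: the origin (TCP) lies between the finger pads; the fingertips stand 14 mm ahead of it and the grasp point (between the pads) lies 5 mm behind it (bot.finger_overhang is the distance from the TCP to the fingertips, in m); z points along the fingers, y is the direction in which the jaws open and shut (so a half turn about z gives the same grasp; the last joint's range is limited). The gripper opens to 85 mm and grips with 20 to 120 N. Pads are 22 mm wide; open, the fingers measure 114 mm over their backs; the gripper's body (76 mm by 85 mm) begins 54 mm behind the grasp point. The pads swing forward as they close: fully open they stand 13 mm farther back than shut.
Start: joints at [1.014, 0.326, -0.193, 1.052, 0, 1.437], TCP at [0.226, 0.502, 0.245] pointing down, gripper open.
Joint ranges: [-2.65, 2.65], [-0.97, 1.79], [-1.3, 1.35], [-1.93, 2.1], [-1.47, 1.37], [-3.14, 3.14]. Speed limits (rad/s): [2.57, 2.57, 3.14, 3.14, 3.14, 3.14].

INTERFACE

Orientations are given as a 3x3 rotation matrix whose columns are the frame's x, y, z axes.
In Python, from rig import bot gives the robot as it stands. Calls block until the motion is done:
- bot.move_to(position, orientation): joint-space move of the TCP to a pose.
- bot.move_l(position, attitude=None, feed=0.15, until_force=None): straight line of the TCP; attitude=None keeps the orientation; feed is the mean speed in m/s. With until_force (N) it stops when the force on the tool has changed by that much, and returns True; else False.
- bot.move_joints(angles): joint-space move.
- bot.ungrasp() and bot.close_gripper(grip_force=None): open the fingers fully, or close them until they stop; grip_force is the grip in N (None keeps the last).
- bot.wait(seconds).
- bot.inverse_kinematics(position, orientation): joint angles nearest the present ones, or None.
- bot.sense(): the state.
- bot.read_camera(name): name is "scene" or "top" or "wrist"; returns a dict with "frame" (420x560x3 uint8, blue, green, red), "fx", "fy", "cx", "cy" (pixels), "distortion" ([k1, k2, p1, p2, k3] as OpenCV has them; the pictures are not rectified), "extrinsics" (4x4, takes a point from camera to world coordinates); the wrist camera has in their place "hand_eye" (4x4, takes a point from camera to tool coordinates, whose origin is the TCP and whose axes are the flange's). Camera axes: x right, y down, z forward; pixel columns grow to the right and rows downward; lengths in m; the calibration is good to about 2 mm. A picture is of the moment at which its call begins: read the wrist's pose just before it. There is no depth.
A pose or a line that the arm cannot do raises bot.PlanningError and nothing moves.
- bot.finish_job(): hands the job in, once; it reports no verdict.
The state is a dict: "time": time; "qpos": joint angles; "qd": joint speeds; "joint_torque": joint torques, N m; "ee_pos": TCP position; "tool_rot": TCP orientation; "force": force on the tool from outside, world axes, zero at the start; "moment": the same for the moment, N m; "grip_width": opening from 0.0 (shut) to 1.0 (fully open).
Only numpy, scipy, OpenCV 4.12 (cv2) and the standard library are available. Lean on these libraries where they do the work, as an engineer would, in place of code of your own. Each camera call takes 0.05 s, during which the arm holds its last target.

## Working session

There is one attempt and no reset: what is moved stays moved. The work goes in short steps, each a Python script; the robot and the scene stay as the last script left them, time stands still between calls to the robot, and variables do not carry over. Pictures are saved under pics/ and viewed, and the job is handed in when it is done.

```bash
ls; mkdir -p pics; python3 - <<'E'
from rig import bot
import cv2
for n in ("scene","top","wrist"):
    s=bot.sense(); c=bot.read_camera(n)
    cv2.imwrite(f"pics/{n}0.png",c["frame"])
    print(n,c["fx"],c["fy"],c["cx"],c["cy"],c["distortion"]); print(c.get("extrinsics",c.get("hand_eye")))
print(s, bot.finger_overhang)
E
```

```text
pics
scene 543.0591179063977 543.0591179063977 283.3369222202515 209.4921161257327 [-0.02108663  0.          0.          0.          0.        ]
[[ 0.03910863  0.63400663 -0.77233808  1.51277053]
 [ 0.99902978 -0.04047196  0.01736441  0.06013491]
 [-0.02024888 -0.77226784 -0.63497431  0.82056577]
 [ 0.          0.          0.          1.        ]]
top 464.1796552156353 464.1796552156353 279.93081860424735 204.99946333042263 [0.02179719 0.         0.         0.         0.        ]
[[-0.01194284 -0.98797349  0.15416147  0.47135852]
 [-0.99954352  0.01607427  0.02558072  0.0621766 ]
 [-0.02775111 -0.15378559 -0.98771447  1.03328666]
 [ 0.          0.          0.          1.        ]]
wrist 319.2548542421263 319.2548542421263 280.458736383822 214.93161758289946 [-0.01934207  0.          0.          0.          0.        ]
[[-9.73285694e-04 -9.45142811e-01 -3.26655966e-01  8.41232840e-02]
 [ 9.99999332e-01 -1.12359161e-03  2.71446089e-04  5.84310604e-04]
 [-6.23583221e-04 -3.26655483e-01  9.45143273e-01 -1.28424470e-01]
 [ 0.00000000e+00  0.00000000e+00  0.00000000e+00  1.00000000e+00]]
{'time': 0.1, 'qpos': array([ 1.01377556e+00,  3.26884323e-01, -1.93475184e-01,  1.05200098e+00,
       -2.90859438e-05,  1.43661332e+00]), 'qd': array([-4.08789500e-05, -2.28157914e-03,  1.85590944e-03,  2.13011709e-05,
        2.67911461e-04, -1.36954135e-03]), 'joint_torque': array([ 9.53028175e-04, -4.44239938e+01,  2.63037872e+01,  7.88564212e-03,
       -1.13937983e-04,  5.00096306e-06]), 'ee_pos': array([0.22541617, 0.50113991, 0.24457549]), 'tool_rot': array([[-9.11928078e-01,  4.10349286e-01, -8.02220314e-04],
       [ 4.10350030e-01,  9.11927107e-01, -1.34309038e-03],
       [ 1.80430270e-04, -1.55399296e-03, -9.99998776e-01]]), 'force': array([0.58655791, 0.13587425, 0.01557847]), 'moment': array([-0.0038328 , -0.00344502, -0.0157529 ]), 'grip_width': 0.9995513966929563} 0.014
```

View pics/scene0.png

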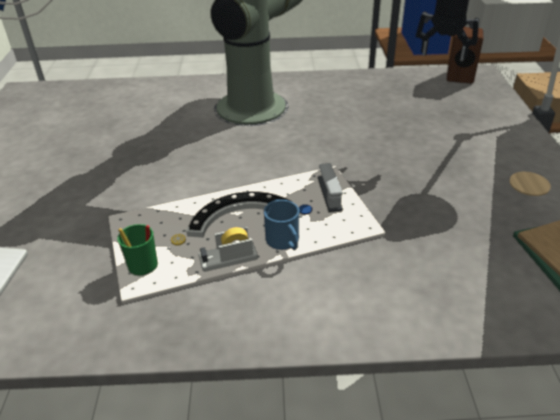

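View pics/top0.png

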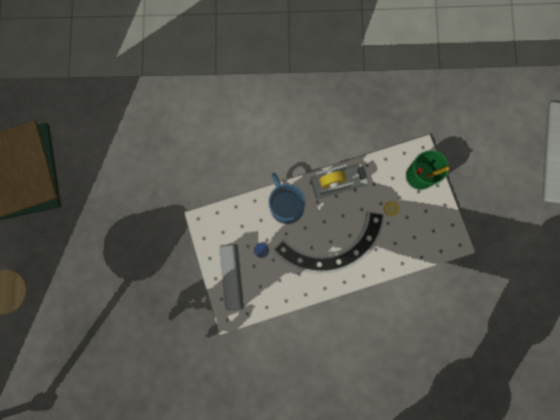

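View pics/wrist0.png

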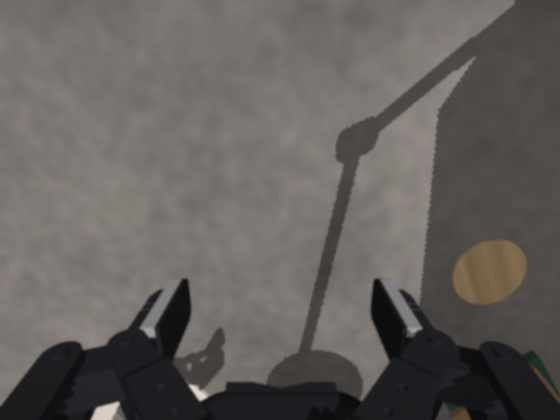

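The top view shows the arc bulging toward the robot. The blue disc is at about (261,249), on the +y side, and the yellow disc at about (391,208). The slide therefore runs from mark6 to mark0. I'll enlarge the picture to locate the dots.

```bash
python3 - <<'E'
import cv2
f=cv2.imread("pics/top0.png")[130:340,180:480]
cv2.imwrite("pics/top_zoom.png",cv2.resize(f[:,:],None,fx=2.66,fy=2.66,interpolation=cv2.INTER_CUBIC))
f=cv2.imread("pics/scene0.png")[150:310,95:395]
cv2.imwrite("pics/scene_zoom.png",cv2.resize(f,None,fx=2.66,fy=2.66,interpolation=cv2.INTER_CUBIC))
E
```

```text
(no output)
```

View pics/top_zoom.png

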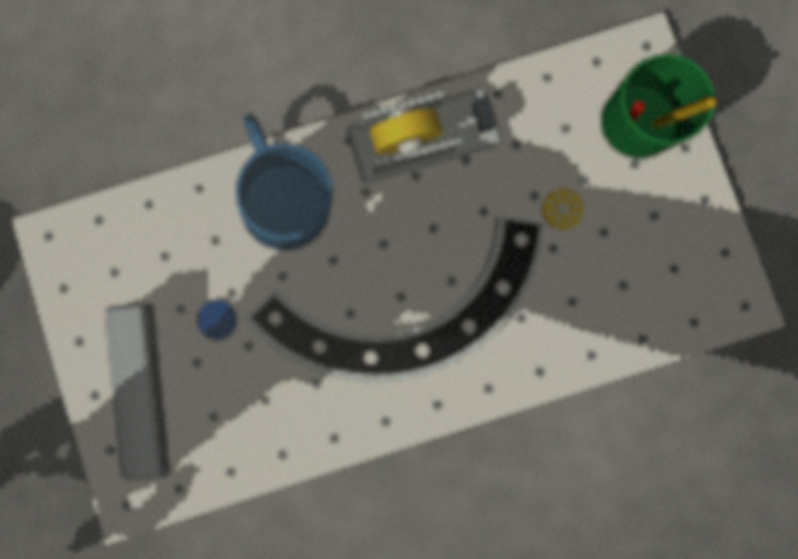

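View pics/scene_zoom.png

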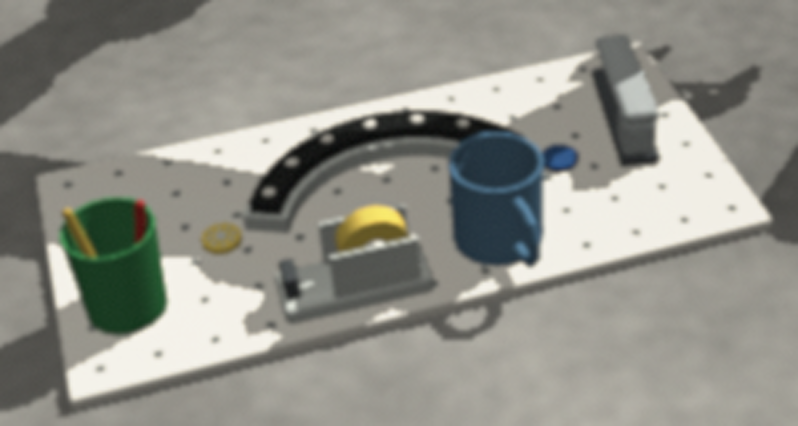

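The seven dots show clearly in the top zoom at (275,318), (320,347), (371,358), (422,351), (469,326), (503,288) and (521,240), running from mark6 to mark0. In the scene view mark6 is hidden by the mug, but the other six are visible. Next I fit the board pose from these.

```bash
cat > fit.py <<'E'
import cv2, numpy as np, json
from scipy.optimize import least_squares
from rig import bot
def refine(frame,p,r=4):
    g=cv2.cvtColor(frame,cv2.COLOR_BGR2GRAY).astype(float)
    for _ in range(3):
        x0,y0=np.round(p).astype(int)
        w=g[y0-r:y0+r+1,x0-r:x0+r+1]; yy,xx=np.mgrid[y0-r:y0+r+1,x0-r:x0+r+1]
        m=(xx-p[0])**2+(yy-p[1])**2<=9
        w=np.where(m,np.clip(w-np.percentile(w,45),0,None),0)
        p=np.array([(w*xx).sum(),(w*yy).sum()])/w.sum()
    return p
def dist(c): return np.array(c["distortion"],float)
def K(c): return np.array([[c["fx"],0,c["cx"]],[0,c["fy"],c["cy"]],[0,0,1.]])
def back(c,T,p,z):
    u=cv2.undistortPoints(np.array(p,float).reshape(-1,1,2),K(c),dist(c)).reshape(-1,2)
    d=np.c_[u,np.ones(len(u))]@T[:3,:3].T
    return T[:3,3]+d*((z-T[2,3])/d[:,2])[:,None]
a=np.radians(180+60-20*np.arange(7)) # mark0 at -y side
# mark k: angle from -x direction; -y side for k=0
phi=np.radians(-60+20*np.arange(7))
loc=np.c_[0.05-0.12*np.cos(phi),0.12*np.sin(phi)]
def pose(p,L):
    c,s=np.cos(p[2]),np.sin(p[2]); return L@np.array([[c,s],[-s,c]])+p[:2]
def fitpose(L,W):
    r=least_squares(lambda p:(pose(p,L)-W).ravel(),[W[:,0].mean(),W[:,1].mean(),0.1]); return r
E
python3 - <<'E'
from fit import *
un=lambda P,ox,oy:np.array([[ox+(u+.5)/2.66-.5,oy+(v+.5)/2.66-.5] for u,v in P])
top=un([(521,240),(503,288),(469,326),(422,351),(371,358),(320,347),(275,318)],180,130)
sc=un([(268,191),(292,162),(327,138),(370,123),(416,119),(462,124)],95,150)
Ws=[]
for n,P,ids in(("top",top,range(7)),("scene",sc,range(6))):
    c=bot.read_camera(n); P2=np.array([refine(c["frame"],p) for p in P])
    print(n,np.abs(P2-P).max())
    W=back(c,c["extrinsics"],P2,0.040)[:,:2]; r=fitpose(loc[list(ids)],W)
    print(r.x,np.abs(r.fun).max()); Ws.append(W)
    q=un([(562,208),(216,320)],180,130) if n=="top" else un([(221,237),(561,158)],95,150)
    print("caps",back(c,c["extrinsics"],q,0.018)[:,:2])
    ms=pose(r.x,loc); print(ms.round(4).tolist())
r=fitpose(np.r_[loc,loc[:6]],np.r_[Ws[0],Ws[1]]); print("both",r.x,np.abs(r.fun).max())
# obstacles
c=bot.read_camera("top"); T=c["extrinsics"]
print("mug rim ctr",back(c,T,un([(285,195)],180,130),.092)[:,:2],"stapler top ends",back(c,T,un([(107,308),(150,303),(123,478),(165,470)],180,130),.05)[:,:2])
print("tape",back(c,T,un([(350,125),(480,92),(368,180),(498,140)],180,130),.03)[:,:2])
E
```

```text
top 0.3870790940389952
[ 0.57041818 -0.01415349  0.29524304] 0.00021412809599135468
caps [[ 0.61945146 -0.15522409]
 [ 0.53108877  0.1312439 ]]
[[0.5911, -0.1165], [0.5528, -0.1001], [0.5223, -0.0717], [0.5034, -0.0345], [0.4984, 0.0069], [0.5079, 0.0474], [0.5306, 0.0824]]
scene 1.6572998644471113
[ 0.57092305 -0.01159081  0.30973477] 0.0011872515578728385
caps [[ 0.62312752 -0.15364014]
 [ 0.53840109  0.13383592]]
[[0.5931, -0.1136], [0.5545, -0.0978], [0.5237, -0.0698], [0.5043, -0.0329], [0.4986, 0.0084], [0.5075, 0.0491], [0.5297, 0.0843]]
both [ 0.57072162 -0.01297801  0.30174416] 0.0020694611442097846
mug rim ctr [[0.62220603 0.07233168]] stapler top ends [[0.53996058 0.21609851]
 [0.54345272 0.18171579]
 [0.40736086 0.20239479]
 [0.4130918  0.1695543 ]]
tape [[ 0.69000784  0.01830196]
 [ 0.71598325 -0.08990543]
 [ 0.64351914  0.00454686]
 [ 0.67515002 -0.10310957]]
```

The two views agree to within about 2.5 mm. Next I close the gripper, hover, and check with the wrist camera.

```bash
python3 - <<'E'
from fit import *
yaw=0.30; c_,s_=np.cos(yaw),np.sin(yaw)
R=np.array([[-c_,-s_,0],[-s_,c_,0],[0,0,-1.]])
m=pose([.5707,-.0130,.3017],loc)
bot.close_gripper(20)
bot.move_to([0.50,0.01,0.22],R)
s=bot.sense(); c=bot.read_camera("wrist"); print(s["time"],s["qpos"],s["ee_pos"],s["grip_width"],s["force"])
T=np.eye(4); T[:3,:3]=s["tool_rot"]; T[:3,3]=s["ee_pos"]; T=T@c["hand_eye"]
np.savez("w1.npz",T=T)
f=c["frame"].copy(); cv2.imwrite("pics/wrist1.png",f)
Ti=np.linalg.inv(T)
uv,_=cv2.projectPoints(np.c_[m,np.full(7,.04)],cv2.Rodrigues(Ti[:3,:3])[0],Ti[:3,3],K(c),dist(c)); print(uv.reshape(-1,2).round(1).tolist())
for i,p in enumerate(uv.reshape(-1,2)): cv2.circle(f,tuple(int(v) for v in p),8,(0,0,255),1)
cv2.imwrite("pics/wrist1o.png",f)
E
```

```text
3.0917 [-1.26675362e-01  2.54044506e-01 -3.60803581e-01  9.55922267e-01
  2.33028675e-04 -4.27466020e-01] [0.50001221 0.01058231 0.22004234] -0.0029467849982137617 [-0.54764654  0.21288094 -0.36114347]
[[140.4, 239.8], [161.9, 211.1], [195.3, 191.2], [236.0, 184.0], [277.5, 191.0], [313.1, 210.8], [337.6, 239.5]]
```

View pics/wrist1o.png

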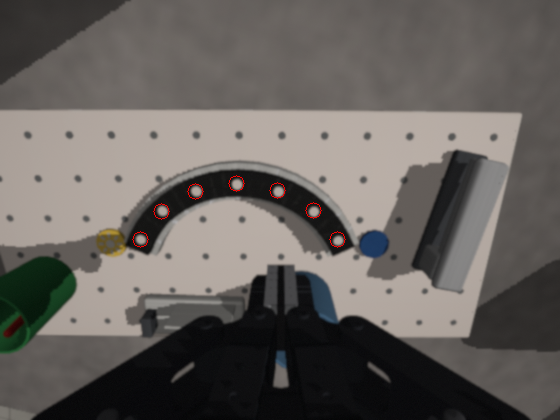

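The wrist view agrees: the predicted circles sit on all seven dots, with mark6 at (338,240) by the blue disc and mark0 at (140,240) by the yellow one. I'll go down on mark6.

```bash
python3 - <<'E'
from fit import *
m=pose([.5707,-.0130,.3017],loc)
p=m[6]
bot.move_l([p[0],p[1],0.14],feed=.12)
bot.move_l([p[0],p[1],0.066],feed=.08)
bot.wait(.3); s=bot.sense(); print(s["time"],s["ee_pos"],s["force"]); f0=s["force"]
hit=bot.move_l([p[0],p[1],0.049],feed=.01,until_force=2.0)
s=bot.sense(); print(hit,s["time"],s["ee_pos"],s["force"]-f0)
bot.wait(.2); s=bot.sense(); print(s["time"],s["ee_pos"],s["force"]-f0)
np.save("f0.npy",f0)
c=bot.read_camera("wrist"); cv2.imwrite("pics/wrist2.png",c["frame"])
E
```

```text
5.6083 [0.53050671 0.08326631 0.06633333] [ 0.21537229  0.64280466 -0.52103411]
True 6.85 [0.53025862 0.08323915 0.0521529 ] [-0.20352875 -0.41451642  2.75548865]
7.05 [0.53018671 0.0832578  0.0521005 ] [ 0.17968965 -0.47204824  3.31652045]
```

View pics/wrist2.png

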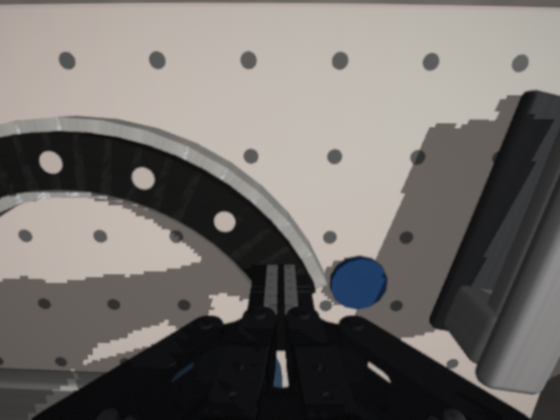

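The tips rest on the strip at mark6 with about 3 N. I'll press a little more and slide along the arc in 10° chords, checking force and nudging height.

```bash
python3 - <<'E'
from fit import *
f0=np.load("f0.npy")
P=[.5707,-.0130,.3017]
def F(n=5):
    a=[]
    for _ in range(n): a.append(bot.sense()["force"]-f0); bot.wait(.02)
    return np.mean(a,0)
z=0.0502
m=pose(P,loc)
bot.move_l([*m[6],z],feed=.005); bot.wait(.2)
f=F(); s=bot.sense(); print(s["time"],s["ee_pos"].round(4),f.round(2))
for d in range(50,29,-10):
    ph=np.radians(d); q=pose(P,np.array([[.05-.12*np.cos(ph),.12*np.sin(ph)]]))[0]
    bot.move_l([*q,z],feed=.03)
    f=F(); s=bot.sense(); print(d,round(s["time"],2),s["ee_pos"].round(4),f.round(2))
    if f[2]>7: z+=.001
    elif f[2]<3.3: z-=.0006
print(z)
E
```

```text
7.8917 [0.5302 0.0832 0.0502] [ 0.57 -0.75  4.07]
50 8.82 [0.517  0.0663 0.05  ] [-0.68 -0.84  4.29]
40 9.76 [0.5075 0.0478 0.0501] [-0.53 -0.96  4.17]
30 10.69 [0.5012 0.0278 0.0502] [-0.7  -1.14  4.84]
0.0502
```

```bash
python3 - <<'E'
from fit import *
f0=np.load("f0.npy")
P=[.5707,-.0130,.3017]
def F(n=5):
    a=[]
    for _ in range(n): a.append(bot.sense()["force"]-f0); bot.wait(.02)
    return np.mean(a,0)
z=0.0502
for d in range(20,-61,-10):
    ph=np.radians(d); q=pose(P,np.array([[.05-.12*np.cos(ph),.12*np.sin(ph)]]))[0]
    bot.move_l([*q,z],feed=.03)
    f=F(); s=bot.sense(); print(d,round(s["time"],2),s["ee_pos"].round(4),f.round(2))
    if f[2]>7: z+=.0008
    elif f[2]<3.: z-=.0005
bot.wait(.5); print(z,F(10).round(2),bot.sense()["ee_pos"])
c=bot.read_camera("wrist"); cv2.imwrite("pics/wrist3.png",c["frame"])
c=bot.read_camera("top"); cv2.imwrite("pics/top3.png",cv2.resize(c["frame"][130:340,180:480],None,fx=2.66,fy=2.66,interpolation=cv2.INTER_CUBIC))
E
```

```text
20 11.62 [0.4985 0.007  0.0502] [-0.35 -1.22  4.72]
10 12.56 [ 0.4995 -0.0139  0.0503] [-0.26 -0.98  4.35]
0 13.49 [ 0.5041 -0.0343  0.0503] [-0.38 -1.02  4.54]
-10 14.43 [ 0.512  -0.0536  0.0503] [-0.06 -0.98  4.2 ]
-20 15.36 [ 0.5233 -0.0713  0.0504] [-0.16 -0.79  4.48]
-30 16.29 [ 0.5375 -0.0867  0.0504] [-0.66 -0.76  4.16]
-40 17.23 [ 0.5541 -0.0995  0.0504] [-0.29 -0.8   3.97]
-50 18.16 [ 0.5726 -0.1091  0.0504] [-0.65 -0.72  4.19]
-60 19.09 [ 0.5926 -0.1154  0.0504] [-0.52 -0.2   4.37]
0.0502 [ 1.57 -1.08  4.23] [ 0.59255569 -0.11538951  0.0504266 ]
```

View pics/wrist3.png

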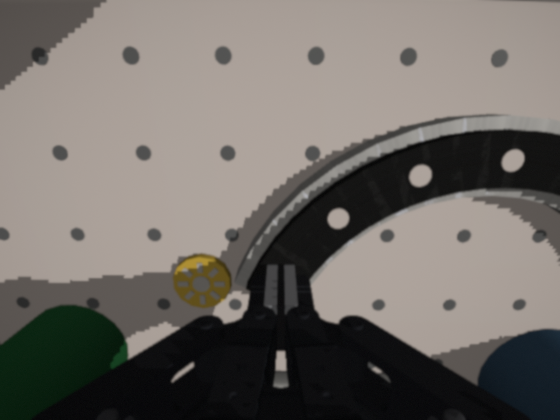

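View pics/top3.png

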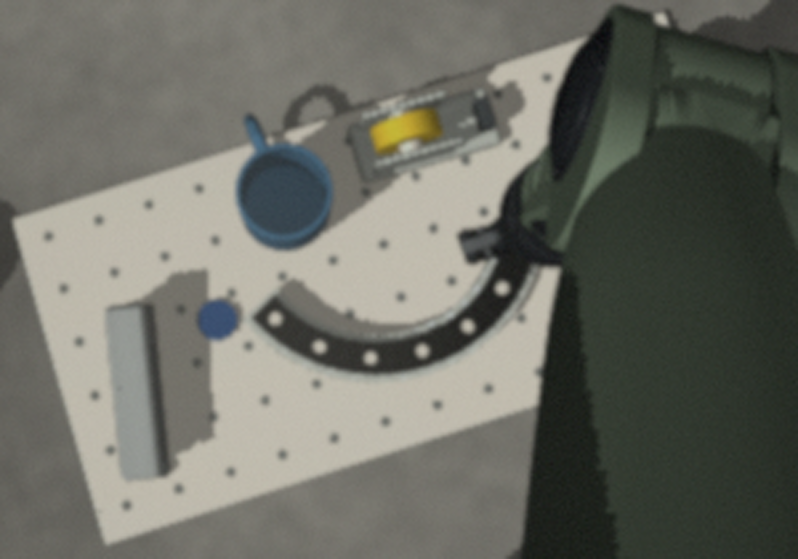

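The tips cover the last dot beside the yellow sun disc at (203,281) in the wrist view, pressing with a steady force of about 4.2 N. In the top view the mug, tape dispenser and stapler are at the same pixels as before. The pen cup is hidden there, but the wrist view shows it clear of the gripper. I'm handing in.

```bash
python3 -c "
from rig import bot
s=bot.sense();print(s['time'],s['force'],s['ee_pos']);bot.finish_job()"
```

```text
19.8583 [ 2.75704809 -1.16616014  4.13248817] [ 0.59256494 -0.11538521  0.05040648]
the job is handed in; nothing more can be done
```

I slid the shut fingertips along the strip from the blue-disc dot (mark6) to the yellow-sun dot (mark0) in one unbroken press, and handed the job in at 19.9 s. The arm was still holding the last dot; no verdict is reported.

- **Finding the strip:** The top and scene cameras put the dots within about 2.5 mm of each other. The wrist camera then showed all seven dots where the combined fit predicted them.
- **The slide:** The downward force read 4.0 to 4.8 N at every 10° stop. The tips' height implies the strip was pressed about 3.6 to 4 mm, going by its stated rest height. I did not measure the strip's travel directly.
- **At the last dot:** The force was steady at about 4.2 N and the tips were less than 1 mm from the fitted dot position. Sideways force readings drifted to about 2.8 N just before hand-in, though the position stayed still.
- **Other objects:** The last top picture showed the mug, tape dispenser and stapler unmoved. The arm hid the pen cup in that view. The wrist view showed it clear of the gripper, but I did not measure its position again.

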